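Stroke-test the safety strip

ROBOT

A 6-joint arm with a two-finger parallel gripper is mounted at the origin on the work surface. World frame = base frame: x ahead of the robot, y to its left, z up, the work surface at z = 0. Lengths are in mm, angles in rad, forces in N, time in s.
With the tool pointing down it reaches from about 400 to 925 mm from the base axis. Payload 12.5 kg.
Tool frame: the origin (TCP) lies midway between the tips of the shut fingers; the grasp point (between the pads) lies 19 mm behind it; z points along the fingers, y is the line along which they close (so a half turn about z gives the same grasp; the last joint's range is limited). The gripper opens to 95 mm and grips with 3 to 60 N. Pads are 20 mm wide; open, the fingers measure 119 mm over their backs; the gripper's body (75 mm by 180 mm) begins 59 mm behind the grasp point.
Start: joints at [1.047, 0.491, 1.559, -0, 1.092, -0.106], TCP at [253.58, 571.265, 214.661] pointing down, gripper open.
Joint ranges: [-3.1, 3.1], [-0.84, 2.19], [0.05, 2.79], [-1.13, 4.28], [0.06, 2.93], [-2.69, 2.69]. Speed limits (rad/s): [2.22, 2.22, 2.79, 3.14, 3.14, 3.14].

INTERFACE

Orientations are given as [roll, pitch, yaw] about the fixed x, y, z axes, in that order (R = Rz(yaw) Ry(pitch) Rx(roll)).
In Python, from cell import readout, eyes, env gives the robot as it stands.
- The arm moves only by the tool move_arm, never from a script. Its argument "plan" is a list of rows, each a list of 3 entries, a list of its own where there are three numbers: the turn, a rotation vector about the tool's x, y, z in degrees, then the shift along the tool's x, y, z in m, then the gripper command: -1 is shut, 1 is fully open, values between are in proportion. In form: [[[ax, ay, az], [x, y, z], jaw], ...]. A call has 1 to 5 rows; each row is the pose to reach, as a shift and turn from the pose commanded when the call began, along the tool's axes at that moment; what a row does not reach only later rows make up. A row lasts 1/8 s, in which the tool goes at most 62.5 mm and 10.7 degrees, less where a joint would pass 70% of its speed; a pose out of reach is approached as far as the arm can. A call with a gripper value outside its range is refused whole. The fingers move at their own pace and stop on an object; the grip force is fixed at half the most. Time passes only in rows, so rows that repeat a pose let the fingers close. It gives the time, the measured TCP pose, the force, the opening and the grip force at its end, in the units of the state.
- readout.state(): the state, without advancing time (a new reading comes with each control period).
- eyes.read_camera(name): name is "side" or "top"; returns a dict with "img" (480x640x3 uint8, red, green, blue), "K" (3x3 intrinsics, pixels), "extrinsics" (4x4, takes a point from camera to world coordinates). Camera axes: x right, y up, looking along -z (the intrinsics and any distortion apply to the point x, -y, -z); pixel columns grow to the right and rows downward; lengths in mm; the calibration is good to about 2 mm. A picture is of the moment at which its call begins. There is no depth.
- env.job_done(): hands the job in; it is judged then, once.
Trained networks look in a picture, given as the dict that the camera call returned (one of the last four; its "shot" number tells which), for a name from the list of things; names that differ only in an ending like _2 or _b are one class to them, and where a whole thing is asked for, a point or a joint stands for the part that bears it (a point fixed in the world has none). Each returns a list of dicts, best first, with "score" (0 to 1); they miss things now and then, are a little off and sometimes report something else, mostly with a low value. They report only what shows in the picture. A call takes as long as a camera call.
- eyes.cut_out(picture, name): "mask" (480x640 bool, what is visible of it) and "uv" ([column, row] in pixels, amid what is visible of it).
The state is a dict: "t": time; "joints": joint angles; "qvel": joint speeds; "tau": joint torques, N m; "eef_pos": TCP position; "tcp_rot": TCP orientation; "ft_force": force on the tool from outside, world axes, zero at the start; "moment": the same for the moment, N m; "opening": opening from 0.0 (shut) to 1.0 (fully open); "grip_force": force on a finger pad.
Only numpy, scipy, OpenCV 4.12 (cv2) and the standard library are available. Lean on these libraries where they do the work, as an engineer would, in place of code of your own. Each camera call takes 0.05 s, during which the arm holds its last target. There are 200 camera calls.

TASK

Test the curved safety strip: stroke the fingertips along its row of yellow and black pads, from the red end cap to the grey one, pressing lightly so that every pad in turn dips a few millimetres but none is pushed down to its stop. Then move clear so that all the pads are up again, and leave the bottle, the tin, the socket and the wrench alone.

Things in the scene. Friction and masses are not known exactly. Their poses are not given: they have to be found in the camera images.
- strip: curved safety strip bolted flat to the bench: an aluminium channel 40 mm wide bent to an arc of radius 220 mm, with seven sprung pads in a row along its top, alternately yellow and black. Origin: on the bench surface under the middle pad (pad 4). Its x axis points away from the arc's centre, which lies 220 mm along -x from the origin; z up. The channel's rims are 22 mm above the bench. Open fingers could press two pads at once: keep them shut.
- top1 (a point): centre of the top of pad 1 (yellow), at -36 degrees along the arc from the strip's x axis (positive towards the strip's +y), 44 mm above the bench when up; it moves down with the pad
- top2 (a point): centre of the top of pad 2 (black), at -24 degrees along the arc from the strip's x axis (positive towards the strip's +y), 44 mm above the bench when up; it moves down with the pad
- top3 (a point): centre of the top of pad 3 (yellow), at -12 degrees along the arc from the strip's x axis (positive towards the strip's +y), 44 mm above the bench when up; it moves down with the pad
- top4 (a point): centre of the top of pad 4 (black), at 0 degrees along the arc from the strip's x axis (positive towards the strip's +y), 44 mm above the bench when up; it moves down with the pad
- top5 (a point): centre of the top of pad 5 (yellow), at 12 degrees along the arc from the strip's x axis (positive towards the strip's +y), 44 mm above the bench when up; it moves down with the pad
- top6 (a point): centre of the top of pad 6 (black), at 24 degrees along the arc from the strip's x axis (positive towards the strip's +y), 44 mm above the bench when up; it moves down with the pad
- top7 (a point): centre of the top of pad 7 (yellow), at 36 degrees along the arc from the strip's x axis (positive towards the strip's +y), 44 mm above the bench when up; it moves down with the pad
- pad1 (a joint): how far pad 1 is pressed down, m: 0 up, 0.008 on its stop. Springs back up when left. All seven pads are 28 mm across the strip and 42 mm along it, 46 mm from one to the next, with a flat top 12 mm long and a ramp of 25 degrees, 7 mm high, at either end. Springs: about 1.5 N to start, 0.6 N more per mm, about 6 N at the stop
- pad2 (a joint): how far pad 2 is pressed down, m: 0 up, 0.008 on its stop. Springs back up when left
- pad3 (a joint): how far pad 3 is pressed down, m: 0 up, 0.008 on its stop. Springs back up when left
- pad4 (a joint): how far pad 4 is pressed down, m: 0 up, 0.008 on its stop. Springs back up when left
- pad5 (a joint): how far pad 5 is pressed down, m: 0 up, 0.008 on its stop. Springs back up when left
- pad6 (a joint): how far pad 6 is pressed down, m: 0 up, 0.008 on its stop. Springs back up when left
- pad7 (a joint): how far pad 7 is pressed down, m: 0 up, 0.008 on its stop. Springs back up when left
- red_cap: round red end cap, 36 mm across, fixed at one end of the strip (either end), 46 mm along the arc beyond the centre of the last pad; its top is 34 mm above the bench, lower than the pads. Origin: centre of its underside, 6 mm above the bench
- grey_cap: round grey end cap, 36 mm across, fixed at one end of the strip (either end), 46 mm along the arc beyond the centre of the last pad; its top is 34 mm above the bench, lower than the pads. Origin: centre of its underside, 6 mm above the bench
- oil_bottle_mid (a point): middle of a loose small grey oil bottle with a red cap, 44 mm across, 100 mm tall, standing on the bench outside the arc
- grease_tin_mid (a point): middle of a loose green tin, 56 mm across, 60 mm tall, standing on the bench outside the arc
- socket_mid (a point): middle of a loose steel socket, 30 mm across, 40 mm tall, standing on the bench inside the arc
- wrench_grip (a point): handle of a loose steel wrench, 150 mm long, lying on the bench inside the arc

How it is judged (in metres and radians):
On the way, in this order (a step that is already met when the one before it is completed fails the run):
1. pad number 1, counted from the red cap, dips by at least 1.5 mm (((horizontal distance between red_cap and top7 below 0.1 m and value of joint pad7 above 0.0015 m) or (horizontal distance between red_cap and top1 below 0.1 m and value of joint pad1 above 0.0015 m))), for 0.04 s.
2. pad number 2, counted from the red cap, dips by at least 1.5 mm (((horizontal distance between red_cap and top7 below 0.1 m and value of joint pad6 above 0.0015 m) or (horizontal distance between red_cap and top1 below 0.1 m and value of joint pad2 above 0.0015 m))), for 0.04 s.
3. pad number 3, counted from the red cap, dips by at least 1.5 mm (((horizontal distance between red_cap and top7 below 0.1 m and value of joint pad5 above 0.0015 m) or (horizontal distance between red_cap and top1 below 0.1 m and value of joint pad3 above 0.0015 m))), for 0.04 s.
4. pad number 4, counted from the red cap, dips by at least 1.5 mm (((horizontal distance between red_cap and top7 below 0.1 m and value of joint pad4 above 0.0015 m) or (horizontal distance between red_cap and top1 below 0.1 m and value of joint pad4 above 0.0015 m))), for 0.04 s.
5. pad number 5, counted from the red cap, dips by at least 1.5 mm (((horizontal distance between red_cap and top7 below 0.1 m and value of joint pad3 above 0.0015 m) or (horizontal distance between red_cap and top1 below 0.1 m and value of joint pad5 above 0.0015 m))), for 0.04 s.
6. pad number 6, counted from the red cap, dips by at least 1.5 mm (((horizontal distance between red_cap and top7 below 0.1 m and value of joint pad2 above 0.0015 m) or (horizontal distance between red_cap and top1 below 0.1 m and value of joint pad6 above 0.0015 m))), for 0.04 s.
7. pad number 7, counted from the red cap, dips by at least 1.5 mm (((horizontal distance between red_cap and top7 below 0.1 m and value of joint pad1 above 0.0015 m) or (horizontal distance between red_cap and top1 below 0.1 m and value of joint pad7 above 0.0015 m))), for 0.04 s.
At the end, for the whole second after the job is handed in: all seven pads are up again (within 1 mm) and the bottle, tin, socket and wrench are within 15 mm of where they started (value of joint each of pad1, pad2, pad3, pad4, pad5, pad6, pad7 below 0.001 m and distance of each of oil_bottle_mid, grease_tin_mid, socket_mid, wrench_grip from where it was at the start of the episode below 0.015 m); the robot touches nothing.
It fails at once if a pad is pushed down to its stop (more than 7.2 mm) (value of joint any of pad1, pad2, pad3, pad4, pad5, pad6, pad7 above 0.0072 m).
It fails at once if the oil bottle is lifted, carried or knocked away (moved more than 15 mm) (distance of oil_bottle_mid from where it was at the start of the episode above 0.015 m).
It fails at once if the grease tin is lifted, carried or knocked away (moved more than 15 mm) (distance of grease_tin_mid from where it was at the start of the episode above 0.015 m).
It fails at once if the socket is lifted, carried or knocked away (moved more than 15 mm) (distance of socket_mid from where it was at the start of the episode above 0.015 m).
It fails at once if the wrench is lifted, carried or knocked away (moved more than 15 mm) (distance of wrench_grip from where it was at the start of the episode above 0.015 m).
It also fails if it takes over 48 s, if anything falls off the work surface, if the arm or the gripper's body presses on something with over 40 N, if the wrist force passes 120 N, or if a joint passes its speed limit or range.

## Working session

There is one attempt and no reset: what is moved stays moved. The work goes in short steps, Python scripts to look and compute and a tool call to move; the robot and the scene stay as the last step left them, time stands still between calls to the robot, and variables do not carry over. Pictures are saved under pics/ and viewed, at most 10 in all, crops included, and the job is handed in when it is done.

Besides the shell and the picture viewer there is one more tool, called after "Call:" as name(argument=value, ...), one argument or row to a line, values as JSON. move_arm: Moves the arm, as the interface text tells. Its arguments: {"type":"object","properties":{"plan":{"type":"array","items":{"type":"array"}}},"required":["plan"]}

```bash
mkdir -p pics
cat > h.py <<'E'
import numpy as np, cv2
from cell import readout, eyes, env
def ray_z(P,uv,z):
    K=np.array(P["K"]);E=np.array(P["extrinsics"])
    p=np.linalg.inv(K)@[uv[0],uv[1],1]
    d=E[:3,:3]@np.array([p[0],-p[1],-p[2]]); o=E[:3,3]
    return o+d*(z-o[2])/d[2]
E
python3 - <<'E'
from h import *
for n in ("top","side"):
    P=eyes.read_camera(n); print(n,P.keys(),np.array(P["extrinsics"]).round(2).tolist(),np.array(P["K"]).tolist())
    cv2.imwrite(f"pics/{n}0.png",P["img"][...,::-1])
    for k,z in [("red_cap",34),("grey_cap",34)]+[(f"top{i}",44) for i in range(1,8)]+[("oil_bottle_mid",50),("grease_tin_mid",30),("socket_mid",20),("wrench_grip",5),("strip",22)]:
        for r in eyes.cut_out(P,k)[:3 if "top" not in k else 8]:
            print(k,round(r["score"],2),np.round(r["uv"]),ray_z(P,r["uv"],z).round(1),r["mask"].sum())
print(readout.state())
E
```

```text
top dict_keys(['img', 'K', 'extrinsics', 'shot']) [[-0.02, 0.98, -0.22, 433.58], [-1.0, -0.02, 0.01, 25.6], [0.01, 0.22, 0.98, 830.78], [0.0, 0.0, 0.0, 1.0]] [[571.842371438679, 0.0, 314.9364989996482], [0.0, 571.842371438679, 245.195903232662], [0.0, 0.0, 1.0]]
red_cap 0.96 [256. 286.] [555.8 102.3  34. ] 555
red_cap 0.63 [347. 255.] [598.8 -27.7  34. ] 698
grey_cap 0.56 [482. 335.] [ 483.4 -210.2   34. ] 624
top1 0.85 [287. 267.] [580.2  57.5  44. ] 684
top1 0.81 [377. 259.] [590.6 -68.2  44. ] 660
top1 0.79 [312. 258.] [593.  23.  44.] 687
top1 0.77 [463. 305.] [ 523.3 -184.7   44. ] 777
top1 0.76 [439. 284.] [ 552.7 -153.1   44. ] 784
top1 0.66 [345. 254.] [597.3 -23.7  44. ] 680
top2 0.85 [287. 267.] [580.2  57.5  44. ] 684
top2 0.81 [377. 259.] [590.6 -68.2  44. ] 660
top2 0.79 [312. 258.] [593.  23.  44.] 687
top2 0.77 [463. 305.] [ 523.3 -184.7   44. ] 777
top2 0.76 [439. 284.] [ 552.7 -153.1   44. ] 784
top2 0.66 [345. 254.] [597.3 -23.7  44. ] 680
top3 0.85 [287. 267.] [580.2  57.5  44. ] 684
top3 0.81 [377. 259.] [590.6 -68.2  44. ] 660
top3 0.79 [312. 258.] [593.  23.  44
[... 4757 characters left out ...]
[322. 229.] [584.4 -55.3  22. ] 4282
{'t': 1.5, 'joints': array([ 1.04738879e+00,  4.90913096e-01,  1.55888749e+00, -3.84582928e-06,
        1.09171813e+00, -1.05583125e-01]), 'qvel': array([-0.00043715, -0.00060928, -0.00189503, -0.0005822 ,  0.00111077,
       -0.00099003]), 'tau': array([ 6.96768839e-04, -6.12469196e+01, -2.58436900e+01,  6.93980791e-02,
        4.45294369e-02,  1.20565215e-05]), 'eef_pos': array([253.58804636, 571.26325009, 214.65711644]), 'tcp_rot': array([3.14151949e+00, 1.11860624e-05, 2.72377002e+00]), 'ft_force': array([-0.31248429, -0.72824706, -0.00733669]), 'moment': array([-0.00370495,  0.01317287, -0.00306758]), 'grip_force': 0.0, 'opening': 0.9986898866678018}
```

View pics/top0.png

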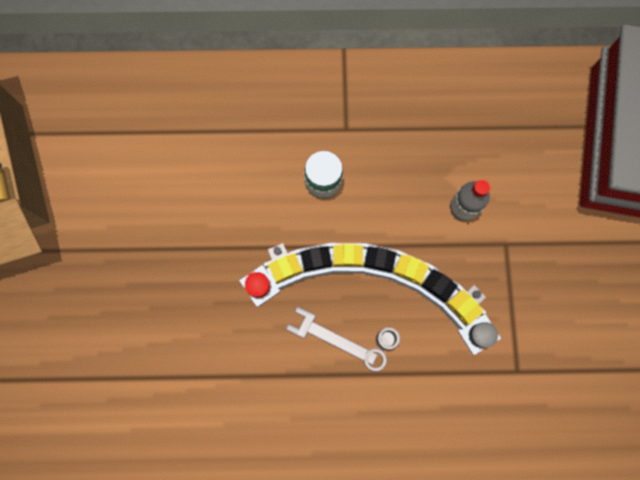

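View pics/side0.png

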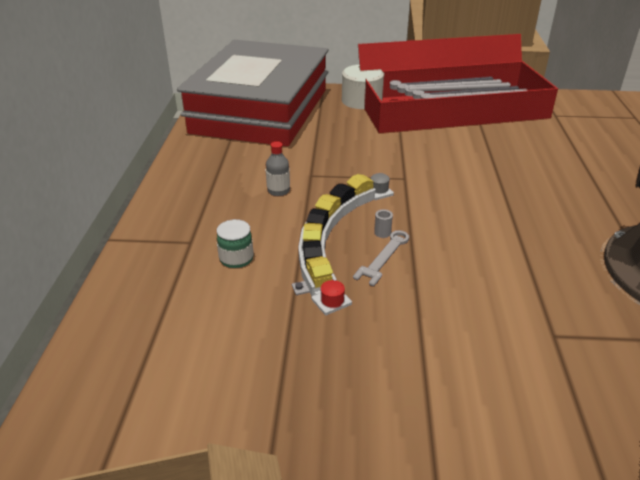

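Top view: red cap at (257,285) at the left, grey cap at (484,335) at the right. The strip bulges away from the robot, with the bottle and tin beyond it and the wrench and socket inside it. The side view agrees. Next I fit the strip model to both cameras.

```bash
cat > fit.py <<'E'
from h import *
from scipy.optimize import least_squares
def proj(P,X):
    E=np.array(P["extrinsics"]); c=(X-E[:3,3])@E[:3,:3]
    q=np.c_[c[:,0],-c[:,1],-c[:,2]]@np.array(P["K"]).T
    return (q[:,:2]/q[:,2:]).astype(np.float32)
def cen(P,X):
    m=cv2.moments(cv2.convexHull(proj(P,X))); return np.array([m["m10"],m["m01"]])/m["m00"]
pad=np.array([(r,s,z) for r in(-14,14) for s,z in((-21,24),(21,24),(-21,37),(21,37),(-6,44),(6,44))],float)
t=np.linspace(0,2*np.pi,24,False)
cap=np.vstack([np.c_[18*np.cos(t),18*np.sin(t),0*t+z] for z in(6,34)])
def place(p,a,X):   # p: origin x,y, phi ; a: arc angle
    b=p[2]+a; e=np.array([np.cos(b),np.sin(b)]); n=np.array([-e[1],e[0]])
    c=p[:2]-220*np.array([np.cos(p[2]),np.sin(p[2])])
    return np.c_[c+np.outer(220+X[:,0],e)+np.outer(X[:,1],n),X[:,2]]
ang=np.radians(np.arange(-36,37,12)); capa=np.radians(36)+46/220
if __name__=="__main__":
    p0=np.array([590,-53,-.225]); obs=[]
    for cam in("top","side"):
        P=eyes.read_camera(cam)
        det=[(r["uv"],pad,ang,r["mask"]) for r in eyes.cut_out(P,"top4") if r["score"]>.4]
        det+=[(r[0]["uv"],cap,[s*capa],r[0]["mask"]) for k,s in(("red_cap",1),("grey_cap",-1)) if (r:=eyes.cut_out(P,k))]
        for uv,X,A,m in det:
            M=cv2.moments(m.astype(np.uint8),True); uv=np.array([M["m10"],M["m01"]])/M["m00"]
            d=[np.linalg.norm(cen(P,place(p0,a,X))-uv) for a in A]; i=int(np.argmin(d))
            print(cam,uv.round(1),np.degrees(A[i]).round(),round(d[i],1))
            if d[i]<14: obs.append((P,uv,X,A[i]))
    f=lambda p:np.ravel([cen(P,place([p[0],p[1],p[2]],a,X))-uv for P,uv,X,a in obs])
    for sel in (None,"top","side"):
        o=obs; 
        if sel: obs=[x for x in o if (x[0]["extrinsics"][2][3]>700)==(sel=="top")]
        r=least_squares(f,p0,loss="soft_l1",diff_step=1e-3); print(sel,r.x,np.abs(f(r.x)).round(1)); obs=o
E
python3 fit.py
```

```text
top [438.5 286.3] -24.0 13.4
top [285.  268.1] 36.0 15.4
top [315.4 258.8] 24.0 14.7
top [409.8 269.5] -12.0 13.5
top [463.8 307.5] -36.0 13.3
top [379.3 259.7] 0.0 14.1
top [322.5 174.6] 12.0 83.5
top [256.7 284.7] 48.0 14.8
side [318.1 269.9] 36.0 8.8
side [360.1 183.7] -36.0 5.7
side [342.5 193. ] -24.0 5.9
side [328.2 203.6] -12.0 7.4
side [317.9 216.8] 0.0 8.6
side [311.5 232.2] 0.0 9.6
side [311.2 249.9] 12.0 8.4
side [332.2 294.3] 48.0 8.3
side [380.2 182.8] -48.0 5.2
None [ 5.92604117e+02 -7.24471650e+01 -2.41782074e-01] [ 0.2  0.7  0.1  0.4  0.3  0.4  0.9  0.3  0.1  0.4  0.3  0.3  0.5  1.2
  0.6  1.9  5.9 13.5  0.8 15.3  0.6  1.   0.3  0.3]
top [ 5.91328503e+02 -7.21782533e+01 -2.29985791e-01] [0.  0.5 0.1 0.1 0.1 0.3]
side [ 5.92813843e+02 -7.17406793e+01 -2.41446486e-01] [ 0.8  0.   0.2  0.6  0.5  0.5  0.7  1.4  0.7  2.2  5.7 13.3  0.6 15.1
  0.7  0.7  0.2  0.5]
```

Call:
move_arm(
  plan=[
    [[0,0,0],[0,0,0],-1],
    [[0,0,0],[0,0,0],-1],
    [[0,0,0],[0,0,0],-1],
    [[0,0,0],[0,0,0],-1],
  ],
)

```text
t: 2.4
eef_pos: [253.6, 571.3, 214.7]
tcp_rot: [3.141, 0.0, 2.724]
ft_force: [0.0, -0.3, 0.4]
opening: 0.637
grip_force: 0.0
```

```bash
cat > plan.py <<'E'
import sys,json
from h import *
from scipy.spatial.transform import Rotation as R
p=np.array([592,-72.2,-0.237])
def target(adeg,z):
    b=p[2]+np.radians(adeg); c=p[:2]-220*np.array([np.cos(p[2]),np.sin(p[2])])
    return np.r_[c+220*np.array([np.cos(b),np.sin(b)]),z], R.from_euler("xyz",[np.pi,0,b+np.pi/2])
s=readout.state(); R0=R.from_euler("xyz",s["tcp_rot"]); x0=np.array(s["eef_pos"])
print(s["t"],x0.round(1),s["opening"])
for a in sys.argv[1:]:
    x,r=target(*map(float,a.split(",")))
    print([np.degrees((R0.inv()*r).as_rotvec()).round(1).tolist(),(R0.inv().apply(x-x0)/1000).round(4).tolist(),-1], x.round(0))
E
python3 plan.py 48,200 48,100
```

```text
2.4 [253.6 571.3 214.7] 0.6373673270045122
[[0.0, -0.0, 31.6], [-0.4694, -0.3031, 0.0147], -1] [560. 104. 200.]
[[0.0, -0.0, 31.6], [-0.4694, -0.3031, 0.1147], -1] [560. 104. 100.]
```

Call:
move_arm(
  plan=[
    [[0,0,8],[-0.047,-0.03,0],-1],
    [[0,0,16],[-0.094,-0.061,0],-1],
    [[0,0,24],[-0.141,-0.091,0],-1],
    [[0,0,31.6],[-0.188,-0.121,0],-1],
    [[0,0,31.6],[-0.235,-0.152,0],-1],
  ],
)

```text
t: 3.02
eef_pos: [407.5, 335.5, 214.9]
tcp_rot: [3.141, 0.0, 2.171]
ft_force: [-0.5, 0.9, 0.2]
opening: 0.113
grip_force: 0.0
```

```bash
python3 plan.py 48,200 48,100
```

```text
3.025 [407.5 335.5 214.9] 0.11324047929707275
[[0.0, 0.0, -0.1], [-0.2771, -0.0053, 0.0149], -1] [560. 104. 200.]
[[0.0, 0.0, -0.1], [-0.2771, -0.0053, 0.1149], -1] [560. 104. 100.]
```

Call:
move_arm(
  plan=[
    [[0,0,0],[-0.056,-0.001,0.01],-1],
    [[0,0,0],[-0.112,-0.002,0.025],-1],
    [[0,0,0],[-0.168,-0.003,0.045],-1],
    [[0,0,0],[-0.223,-0.004,0.07],-1],
    [[0,0,0],[-0.277,-0.0053,0.095],-1],
  ],
)

```text
t: 3.65
eef_pos: [560.1, 104.0, 119.1]
tcp_rot: [3.141, 0.0, 2.172]
ft_force: [0.3, 1.1, 0.1]
opening: 0.005
grip_force: 0.0
```

```bash
python3 - <<'E'
from h import *
P=eyes.read_camera("top"); cv2.imwrite("pics/top1.png",cv2.resize(P["img"][180:380,200:520,::-1],(800,500)))
Q=eyes.read_camera("side"); cv2.imwrite("pics/side1.png",cv2.resize(Q["img"][100:330,200:480,::-1],(700,575)))
E
python3 plan.py 48,60 48,40 42,40 36,40
```

```text
3.75 [560.5 101.7 117.1] 0.0033752306822371512
[[-0.1, -0.0, -0.2], [0.0022, 0.0006, 0.0571], -1] [560. 104.  60.]
[[-0.1, -0.0, -0.2], [0.0022, 0.0007, 0.0771], -1] [560. 104.  40.]
[[-0.1, -0.0, 5.8], [-0.0208, -0.0005, 0.0771], -1] [572.  84.  40.]
[[-0.1, -0.0, 11.8], [-0.0436, -0.004, 0.0771], -1] [582.  63.  40.]
```

View pics/side1.png

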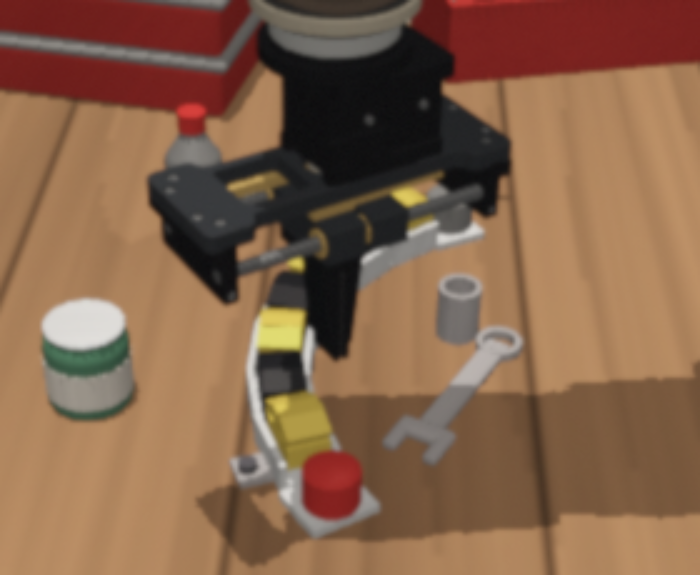

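The side crop shows shut fingers with tips at (335,350), above the red cap at (330,485), and everything else undisturbed. I'll descend over the cap to a settled height.

Call:
move_arm(
  plan=[
    [[0,0,0],[0,0,0.02],-1],
    [[0,0,0],[0,0,0.04],-1],
    [[0,0,0],[0,0,0.057],-1],
    [[0,0,0],[0,0,0.057],-1],
    [[0,0,0],[0,0,0.057],-1],
  ],
)

```text
t: 4.38
eef_pos: [559.3, 105.8, 63.2]
tcp_rot: [3.141, 0.0, 2.172]
ft_force: [0.1, -0.9, -0.9]
opening: 0.007
grip_force: 0.0
```

```bash
python3 - <<'E'
from h import *
P=eyes.read_camera("top"); cv2.imwrite("pics/top2.png",cv2.resize(P["img"][180:380,200:520,::-1],(800,500)))
E
python3 plan.py 48,40 42,40 36,40
```

```text
4.425 [559.4 105.8  63.3] 0.006584930484881241
[[0.1, 0.0, 0.1], [-0.0017, -0.001, 0.0233], -1] [560. 104.  40.]
[[0.1, 0.0, 6.1], [-0.0247, -0.0022, 0.0234], -1] [572.  84.  40.]
[[0.1, 0.0, 12.1], [-0.0475, -0.0058, 0.0234], -1] [582.  63.  40.]
```

View pics/top2.png

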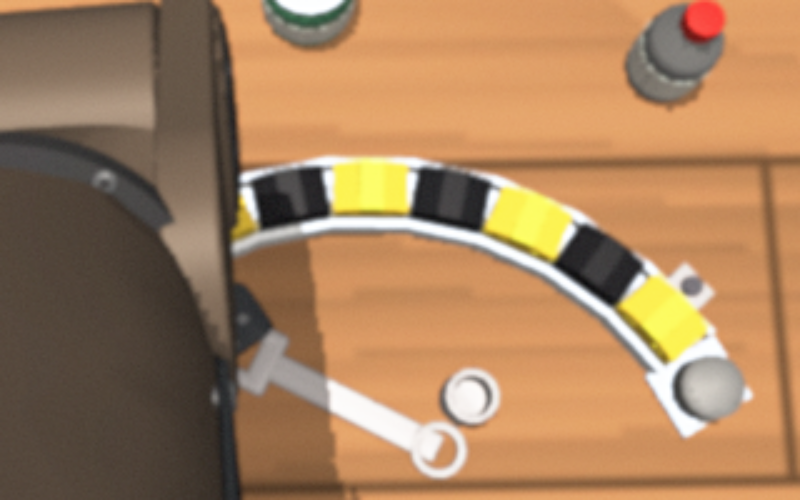

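The top view is partly hidden by the arm, but the bottle, tin, socket and wrench are where they were. The readings swing about the command by about 2 mm after fast moves, so I'll lower gently and let it settle.

Call:
move_arm(
  plan=[
    [[0,0,0],[0,0,0.008],-1],
    [[0,0,0],[0,0,0.016],-1],
    [[0,0,0],[0,0,0.021],-1],
    [[0,0,0],[0,0,0.023],-1],
    [[0,0,0],[0,0,0.023],-1],
  ],
)

```text
t: 5.05
eef_pos: [559.1, 105.6, 39.5]
tcp_rot: [-3.142, -0.0, 2.172]
ft_force: [-0.8, 1.7, -0.7]
opening: 0.004
grip_force: 0.0
```

Call:
move_arm(
  plan=[
    [[0,0,0],[0,0,0],-1],
    [[0,0,0],[0,0,0],-1],
    [[0,0,0],[0,0,0],-1],
    [[0,0,0],[0,0,0],-1],
  ],
)

```text
t: 5.55
eef_pos: [559.1, 105.6, 39.7]
tcp_rot: [3.141, 0.0, 2.172]
ft_force: [-0.3, 0.7, -0.7]
opening: 0.005
grip_force: 0.0
```

```bash
python3 plan.py 48,40 36,40
```

```text
5.55 [559.1 105.6  39.7] 0.004778927875637148
[[0.0, 0.0, 0.0], [-0.0018, -0.0006, -0.0003], -1] [560. 104.  40.]
[[0.0, -0.0, 12.0], [-0.0475, -0.0054, -0.0003], -1] [582.  63.  40.]
```

Settled at 39.7 mm, a dip of about 4.3 mm. I stroke 12 degrees per call, beginning with the approach onto the first pad.

Call:
move_arm(
  plan=[
    [[0,0,2.4],[-0.01,-0.0003,0],-1],
    [[0,0,4.8],[-0.0195,-0.001,0],-1],
    [[0,0,7.2],[-0.029,-0.0021,0],-1],
    [[0,0,9.6],[-0.0383,-0.0036,0],-1],
    [[0,0,12],[-0.0475,-0.0054,0],-1],
  ],
)

```text
t: 6.18
eef_pos: [581.9, 62.8, 39.8]
tcp_rot: [3.141, -0.0, 1.96]
ft_force: [-0.6, 2.3, 4.1]
opening: 0.007
grip_force: 2.0
```

```bash
python3 plan.py 36,40 24,40; python3 -c "
from h import *
s=readout.state();print(s['ft_force'],s['tcp_rot'])"
```

```text
6.175 [581.9  62.8  39.8] 0.006721848072436623
[[0.0, -0.0, -0.1], [0.0006, -0.0001, -0.0002], -1] [582.  63.  40.]
[[0.0, -0.0, 11.9], [-0.0451, -0.0048, -0.0002], -1] [595.  19.  40.]
[-0.64831226  2.29033186  4.13537721] [ 3.14119396e+00 -5.00889464e-05  1.95974936e+00]
```

The force is 4.1 N, which means a dip of about 4 mm as planned.

Call:
move_arm(
  plan=[
    [[0,0,2.4],[-0.0091,-0.0002,0],-1],
    [[0,0,4.8],[-0.0182,-0.0008,0],-1],
    [[0,0,7.2],[-0.0273,-0.0017,0],-1],
    [[0,0,9.6],[-0.0363,-0.0031,0],-1],
    [[0,0,12],[-0.0453,-0.0048,0],-1],
  ],
)

```text
t: 6.8
eef_pos: [594.6, 19.1, 39.7]
tcp_rot: [3.141, 0.0, 1.751]
ft_force: [-0.3, 2.8, 4.5]
opening: 0.003
grip_force: 2.1
```

```bash
python3 plan.py 24,40 12,40
```

```text
6.8 [594.6  19.1  39.7] 0.0030655915313156697
[[0.0, 0.0, -0.1], [0.0002, -0.0, -0.0003], -1] [595.  19.  40.]
[[0.0, 0.0, 11.9], [-0.0456, -0.0048, -0.0003], -1] [598. -27.  40.]
```

Call:
move_arm(
  plan=[
    [[0,0,2.4],[-0.0092,-0.0002,0],-1],
    [[0,0,4.8],[-0.0184,-0.0008,0],-1],
    [[0,0,7.2],[-0.0275,-0.0017,-0.0002],-1],
    [[0,0,9.6],[-0.0366,-0.0031,-0.0002],-1],
    [[0,0,12],[-0.0456,-0.0048,-0.0002],-1],
  ],
)

```text
t: 7.42
eef_pos: [598.0, -26.7, 39.9]
tcp_rot: [3.141, 0.0, 1.541]
ft_force: [0.5, 2.5, 3.8]
opening: 0.008
grip_force: 2.0
```

```bash
python3 plan.py 12,40 0,40
```

```text
7.425 [598.  -26.7  39.9] 0.008412310357179677
[[0.0, 0.0, -0.1], [0.0001, 0.0001, -0.0001], -1] [598. -27.  40.]
[[0.0, 0.0, 11.9], [-0.0457, -0.0046, -0.0001], -1] [592. -72.  40.]
```

Call:
move_arm(
  plan=[
    [[0,0,2.4],[-0.0092,-0.0002,0],-1],
    [[0,0,4.8],[-0.0184,-0.0008,0],-1],
    [[0,0,7.2],[-0.0275,-0.0017,0],-1],
    [[0,0,9.6],[-0.0366,-0.0031,0],-1],
    [[0,0,12],[-0.0457,-0.0047,0],-1],
  ],
)

```text
t: 8.05
eef_pos: [591.9, -72.2, 39.8]
tcp_rot: [3.141, -0.0, 1.332]
ft_force: [0.6, 3.7, 3.2]
opening: 0.001
grip_force: 2.0
```

```bash
python3 plan.py 0,40 -12,40
```

```text
8.05 [591.9 -72.2  39.8] 0.0008343805862805752
[[0.0, -0.0, -0.1], [0.0, 0.0001, -0.0002], -1] [592. -72.  40.]
[[0.0, -0.0, 11.9], [-0.0457, -0.0047, -0.0002], -1] [ 577. -116.   40.]
```

Call:
move_arm(
  plan=[
    [[0,0,2.4],[-0.0092,-0.0002,0],-1],
    [[0,0,4.8],[-0.0184,-0.0008,0],-1],
    [[0,0,7.2],[-0.0275,-0.0017,0],-1],
    [[0,0,9.6],[-0.0366,-0.0031,0],-1],
    [[0,0,12],[-0.0457,-0.0047,0],-1],
  ],
)

```text
t: 8.68
eef_pos: [576.5, -115.5, 39.8]
tcp_rot: [3.141, -0.0, 1.122]
ft_force: [0.9, 2.3, 4.4]
opening: 0.005
grip_force: 2.0
```

```bash
python3 plan.py -12,40 -24,40
```

```text
8.675 [ 576.5 -115.5   39.8] 0.005427520807939795
[[0.0, -0.0, -0.1], [0.0, 0.0001, -0.0002], -1] [ 577. -116.   40.]
[[0.0, -0.0, 11.9], [-0.0457, -0.0046, -0.0002], -1] [ 553. -155.   40.]
```

Call:
move_arm(
  plan=[
    [[0,0,2.4],[-0.0092,-0.0002,0],-1],
    [[0,0,4.8],[-0.0184,-0.0008,0],-1],
    [[0,0,7.2],[-0.0275,-0.0017,0],-1],
    [[0,0,9.6],[-0.0366,-0.0031,0],-1],
    [[0,0,12],[-0.0457,-0.0047,0],-1],
  ],
)

```text
t: 9.3
eef_pos: [552.4, -154.6, 39.8]
tcp_rot: [-3.142, 0.0, 0.913]
ft_force: [1.4, 2.5, 4.0]
opening: 0.004
grip_force: 2.1
```

```bash
python3 plan.py -24,40 -36,40
```

```text
9.3 [ 552.4 -154.6   39.8] 0.004270412860115666
[[-0.0, 0.0, -0.1], [0.0, 0.0001, -0.0002], -1] [ 553. -155.   40.]
[[-0.0, 0.0, 11.9], [-0.0457, -0.0046, -0.0002], -1] [ 521. -188.   40.]
```

Call:
move_arm(
  plan=[
    [[0,0,2.4],[-0.0092,-0.0002,0],-1],
    [[0,0,4.8],[-0.0184,-0.0008,0],-1],
    [[0,0,7.2],[-0.0275,-0.0017,0],-1],
    [[0,0,9.6],[-0.0366,-0.0031,0],-1],
    [[0,0,12],[-0.0457,-0.0047,0],-1],
  ],
)

```text
t: 9.93
eef_pos: [520.7, -187.9, 39.8]
tcp_rot: [-3.142, -0.0, 0.703]
ft_force: [2.8, 0.9, 3.7]
opening: 0.004
grip_force: 2.1
```

Call:
move_arm(
  plan=[
    [[0,0,2.4],[-0.0092,-0.0002,0],-1],
    [[0,0,4.8],[-0.0184,-0.0008,0],-1],
    [[0,0,7.2],[-0.0275,-0.0017,0],-1],
    [[0,0,9.6],[-0.0366,-0.0031,0],-1],
    [[0,0,12],[-0.0457,-0.0047,0],-1],
  ],
)

```text
t: 10.55
eef_pos: [482.5, -213.8, 39.6]
tcp_rot: [-3.141, 0.0, 0.494]
ft_force: [-0.4, 0.2, -0.0]
opening: 0.004
grip_force: 0.0
```

Call:
move_arm(
  plan=[
    [[0,0,0],[-0.002,0,-0.02],-1],
    [[0,0,0],[-0.002,0,-0.06],-1],
    [[0,0,0],[-0.002,0,-0.1],-1],
    [[0,0,0],[-0.002,0,-0.13],-1],
    [[0,0,0],[-0.002,0,-0.14],-1],
  ],
)

```text
t: 11.18
eef_pos: [481.7, -214.8, 181.1]
tcp_rot: [3.14, -0.001, 0.496]
ft_force: [-0.0, -1.0, -0.5]
opening: 0.004
grip_force: 0.0
```

Run:
```python
from h import *
P=eyes.read_camera("side"); cv2.imwrite("pics/side3.png",cv2.resize(P["img"][100:330,200:480,::-1],(700,575)))
```

```text
(no output)
```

View pics/side3.png

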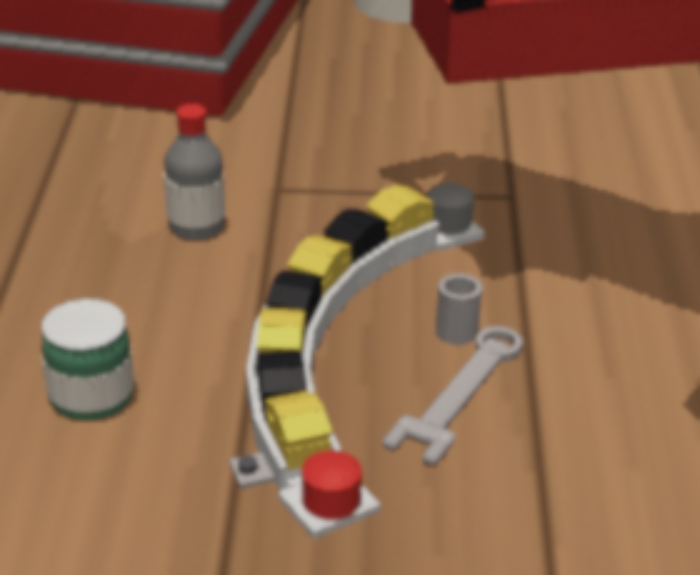

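All pads are up from (300,425) to (400,208), the bottle, tin, socket and wrench haven't moved, and the arm is clear.

```bash
python3 -c "
from h import *
print(env.job_done())"
```

```text
the job is handed in; nothing more can be done
None
```

I stroked all seven pads in order from the red cap to the grey one. Contact forces of 3.2–4.5 N and a fingertip height of 39.7–39.9 mm put each dip at about 4 mm, short of the stops. The arm is clear, the last picture shows the pads up and the bottle, tin, socket and wrench unmoved, and I handed the job in with no verdict returned.

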